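# Tip the sample pots out of their tip-out bin into the tray

## Task

Set the steel tray on the desk squarely under the mouth of the tip-out bin that holds the three round sample pots. Pull that bin forward by its grip as far as its stop so that all three pots tip out into the tray, then ease the bin fully back home; do not let it drop or slam either way. Leave the other bin shut and the other things on the desk undisturbed.

Things in the scene. Friction and masses are not known exactly. Their poses are not given: they have to be found in the camera images.
- pots_pivot (a point): Middle of the fixed pivot axis, 105 mm over the desk, of the white dispenser (168 mm wide, 362 high) whose bin holds the pots. x: to its back, y: along the pivot, z: up; its front faces the robot. Its cheeks reach 12 mm in front of the pivot and 125 behind, but start 40 mm behind it at the desk and 14 mm behind at 50 mm height: a tray goes under the mouth.
- pots_header (a point): Middle of the underside of the same dispenser's fixed header rail (40 mm deep, 15 thick, joining the cheeks), 347 mm over the desk and 16 mm behind the pivot. It overhangs the grip by 84 mm and blocks a gripper coming straight down; come slanted from the front and above, fingers pointing down and away from the robot, 30 to 50 degrees from vertical.
- pots_lip (a point): Middle of the edge of the bin's flared pouring lip, which moves with the bin; home: 27 mm in front of the pivot and 39 above it; at the stop: 38 in front and 28 below (77 mm over the desk). The clear bin is 152 mm wide and 107 deep; its open mouth is 78 mm high, between lip and cross bar. At the stop the pots fall 35 to 130 mm in front of the pivot, over 144 mm of width.
- bin_pots (a joint): Tilt of the pots' bin about its pivot, rad: 0 home (upright; its weight holds it there), 1.6 the forward stop, grip swung forward and down. Past about 0.8 (empty) its weight carries it forward, and then keeps it at the stop. The hinge is easy (a few newtons at the grip) and hardly damped: let go half-way, the bin drops. The pots leave from about 1.0 rad on.
- pots_grip (a point): Centre of the grip of the pots' bin: a grey barrel, 36 mm between its flat ends (along y) and 24 in diameter, on a narrow neck above the cross bar. Home: 10 mm in front of the pivot, 158 above it; at the stop: 158 in front, 15 below (90 over the desk). Pinched on its ends it turns between the fingers, so the tool may keep its slant. Bin's axes: x back, y along the pivot, z up when home.
- boxes_pivot (a point): Pivot of the other dispenser, of the same make and with the same point and axes; its bin holds two flat slide boxes (95 x 60 x 30 mm) and is to stay shut. The two dispensers stand side by side, in either order.
- bin_boxes (a joint): Tilt of the bin with the slide boxes, rad: 0 home, as it is to stay.
- boxes_grip (a point): Centre of the same grip on the other bin, which is left alone.
- pot0_center (a point): Centre of a round white screw-lidded sample pot, 64 mm long and 47 mm in diameter, about 45 g, lying on its side in the bin (at the back of the bin, -y side). y is the pot's long axis.
- pot1_center (a point): Centre of a round white screw-lidded sample pot, 64 mm long and 47 mm in diameter, about 45 g, lying on its side in the bin (at the back of the bin, +y side). y is the pot's long axis.
- pot2_center (a point): Centre of a round white screw-lidded sample pot, 64 mm long and 47 mm in diameter, about 45 g, lying on its side in the bin (in front of these two). y is the pot's long axis.
- tray_center (a point): Centre of the loose steel tray, half-way up (25 mm over the desk as it stands): 180 mm along its x, 220 along its y, 50 high, about 0.45 kg, open on top, 3 mm walls with a rolled rim 10 mm wide and 10 high (middle line 85 from the centre in x, 105 in y). The rim can be pinched from above and the tray dragged over the desk. It starts on the left; a fixed microscope stands 0.5 m or more to the left of the robot.
- bottle_center (a point): Small amber bottle, 32 mm in diameter and 85 mm high, between the dispensers; its centre. Leave it.
- water_center (a point): Clear water bottle, 64 mm in diameter and 220 mm high, on the left of the dispensers; its centre. Leave it.
- pens_center (a point): Dark steel pen cup, 76 mm in diameter, 95 mm high with pens to 160 mm; the centre of the cup. Leave it.
- stapler_center (a point): Black stapler, 150 x 36 x 50 mm, lying near the robot; its centre. Leave it.
- tape_center (a point): Black tape dispenser, 130 x 58 x 78 mm, on the right; its centre. Leave it.
Not all that is in view belongs to the job. Leave any green look-alike of the part that bears pot1_center alone. What is shaped like the part that bears pot0_center but black is not meant.

How it is judged:
By the outcome, as a careful person would: the job done as asked, in the order asked, and still so for the second after the job is handed in, with the robot touching nothing.
It also fails if it takes over 72 s, if anything falls off the work surface, if the arm or the gripper's body presses on something with over 40 N, if the wrist force passes 120 N, or if a joint passes its speed limit or range.

## Robot

A 7-joint arm with a two-finger parallel gripper is mounted at the origin on the work surface. World frame = base frame: x ahead of the robot, y to its left, z up, the work surface at z = 0. Lengths are in m, angles in rad, forces in N, time in s.
With the tool pointing down it reaches from about 0.4 to 0.9 m from the base axis. Payload 5.5 kg.
Tool frame: the origin (TCP) lies midway between the tips of the shut fingers; the grasp point (between the pads) lies 19 mm behind it (manip.grip_depth is the distance from the TCP to the grasp point, in m); z points along the fingers, y is the line along which they close (so a half turn about z gives the same grasp; the last joint's range is limited). The gripper opens to 92 mm and grips with 3 to 60 N. Pads are 19 mm wide; open, the fingers measure 130 mm over their backs; the gripper's body (75 mm by 190 mm) begins 47 mm behind the grasp point.
Start: joints at [-1.081, 0.501, -0.427, 1.55, 0.221, 1.138, -0.21], TCP at [0.146, 0.633, 0.227] pointing down, gripper open.
Joint ranges: [-2.88, 2.88], [-0.31, 2.03], [-1.54, 1.56], [0.2, 2.42], [-1.41, 4.55], [0.19, 2.02], [-2.57, 2.57]. Speed limits (rad/s): [2.57, 2.57, 3.14, 3.14, 3.14, 3.14, 3.14].

## Interface

Orientations are given as a unit quaternion [x, y, z, w].
In Python, from bench import manip, effector, viewer gives the robot as it stands. Calls block until the motion is done:
- manip.move_pose(position, orientation): joint-space move of the TCP to a pose.
- manip.servo_line(position, ori=None, vel=0.15): straight line of the TCP; ori=None keeps the orientation; vel is the mean speed in m/s.
- manip.movej(angles): joint-space move.
- effector.open_jaws() and effector.close(f_grip=None): open the fingers fully, or close them until they stop; f_grip is the grip in N (None keeps the last).
- manip.sleep(seconds).
- manip.solve_ik(position, orientation): joint angles nearest the present ones, or None.
- viewer.get_image(name): name is "scene" or "top"; returns the picture (420x560x3 uint8, red, green, blue); there is no depth.
- viewer.get_calibration(name): a dict with "vfov" (degrees; the focal length in pixels is half the picture's height over the tangent of half this angle, whatever the lens; pixels are square), "cx", "cy" (the principal point, pixels), "dist_coeffs" ([k1, k2, p1, p2, k3] as OpenCV has them; the pictures are not rectified), "eye" and "attitude" of the camera in the world. Camera axes: x right, y down, z forward; pixel columns grow to the right and rows downward; lengths in m; the calibration is good to about 2 mm. A picture is of the moment at which its call begins. get_calibration takes no time and is no camera call.
A pose or a line that the arm cannot do raises manip.PlanningError and nothing moves.
- manip.hand_in(): hands the job in; it is judged then, once.
Readings, each from a call of its own:
- manip.current_clock(): time.
- manip.current_q(): joint angles.
- manip.current_joint_velocities(): joint speeds.
- manip.current_tau(): joint torques, N m.
- manip.current_tool_pos(): TCP position.
- manip.current_tcp_rot(): TCP orientation.
- manip.current_force(): force on the tool from outside, world axes, zero at the start.
- manip.current_wrist_torque(): the same for the moment, N m.
- manip.current_finger_gap(): finger opening in m.
- manip.current_gripper_force(): force on a finger pad.
Only numpy, scipy, OpenCV 4.12 (cv2) and the standard library are available. Lean on these libraries where they do the work, as an engineer would, in place of code of your own. Each camera call takes 0.05 s, during which the arm holds its last target. There are 200 camera calls.

## Working session

There is one attempt and no reset: what is moved stays moved. The work goes in short steps, each a Python script; the robot and the scene stay as the last script left them, time stands still between calls to the robot, and variables do not carry over. Pictures are saved under pics/ and viewed, at most 10 in all, crops included, and the job is handed in when it is done.

```bash
mkdir -p pics; ls; python3 - <<'E'
from bench import manip, effector, viewer
import cv2
for n in("scene","top"):
    cv2.imwrite(f"pics/{n}0.png",viewer.get_image(n)[:,:,::-1]); print(n,viewer.get_calibration(n))
print(manip.current_tcp_rot(),manip.current_clock(),manip.grip_depth)
E
```

```text
pics
scene {'vfov': 48.189178296694145, 'cx': 285.2700269675469, 'cy': 211.0703645107668, 'dist_coeffs': array([-0.12638823,  0.        ,  0.        ,  0.        ,  0.        ]), 'eye': array([ 1.15505375, -0.01063065,  1.26137111]), 'attitude': array([ 0.66482577,  0.70441358, -0.18523904, -0.16581527])}
top {'vfov': 55.24740196931398, 'cx': 276.4386779107277, 'cy': 207.9766578269951, 'dist_coeffs': array([-0.00472984,  0.        ,  0.        ,  0.        ,  0.        ]), 'eye': array([ 0.48847317, -0.07979844,  1.42873823]), 'attitude': array([-0.69601168,  0.71742783, -0.01752826,  0.02361794])}
[ 1.13146457e-01  9.93577916e-01 -8.87399898e-04 -1.29312505e-04] 0.1 0.0188
```

View pics/scene0.png

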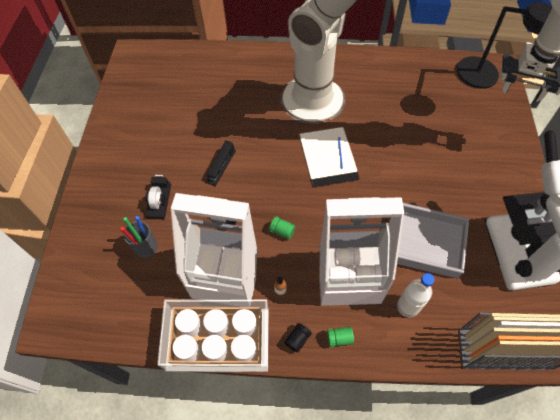

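View pics/top0.png

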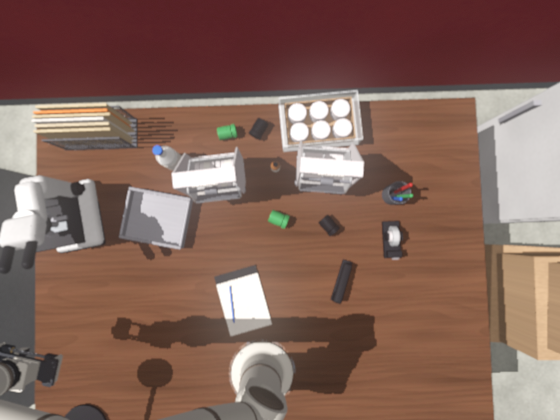

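The top view shows the pots' dispenser on the left, at about (210,175). The tray is at (157,217), the water bottle at (167,157) and the other dispenser at (328,170). The scene camera looks from behind, and pots are visible in the bin at (355,262). Next I'll crop closer.

```bash
cat > h.py <<'E'
import numpy as np, cv2
from scipy.spatial.transform import Rotation as R
from bench import manip, effector, viewer
def cam(n):
    c=viewer.get_calibration(n); f=210/np.tan(np.radians(c["vfov"])/2)
    K=np.array([[f,0,c["cx"]],[0,f,c["cy"]],[0,0,1.]])
    return K,c["dist_coeffs"],c["eye"],R.from_quat(c["attitude"]).as_matrix()
def ray(n,uv):
    K,d,e,A=cam(n); p=cv2.undistortPoints(np.array(uv,float).reshape(-1,1,2),K,d).reshape(-1,2)
    v=np.c_[p,np.ones(len(p))]@A.T; return e,v/np.linalg.norm(v,axis=1,keepdims=True)
def onz(n,uv,z):
    e,v=ray(n,uv); return e+v*((z-e[2])/v[:,2])[:,None]
def proj(n,P):
    K,d,e,A=cam(n); P=np.atleast_2d(P)
    return cv2.projectPoints((P-e)@A,np.zeros(3),np.zeros(3),K,d)[0].reshape(-1,2)
def tri(a,b):  # top pixels, scene pixels -> points, ray miss
    e1,v1=ray("top",a); e2,v2=ray("scene",b); out=[]
    for p,q in zip(v1,v2):
        s=np.linalg.lstsq(np.c_[p,-q],e2-e1,rcond=None)[0]; x,y=e1+s[0]*p,e2+s[1]*q
        out.append([*(x+y)/2,np.linalg.norm(x-y)])
    return np.array(out)
def crop(n,u,v,w,h,k,name):
    im=viewer.get_image(n)[v:v+h,u:u+w,::-1]; im=cv2.resize(im,None,fx=k,fy=k,interpolation=cv2.INTER_CUBIC)
    for i in range(0,w,10): cv2.line(im,(i*k,0),(i*k,12 if (u+i)%50==0 else 6),(0,255,255),1); (u+i)%50==0 and cv2.putText(im,str(u+i),(i*k,24),0,.4,(0,255,255))
    for i in range(0,h,10): cv2.line(im,(0,i*k),(12 if (v+i)%50==0 else 6,i*k),(0,255,255),1); (v+i)%50==0 and cv2.putText(im,str(v+i),(14,i*k+4),0,.4,(0,255,255))
    cv2.imwrite(f"pics/{name}.png",im)
E
python3 - <<'E'
from h import *
print(proj("top",[[0,0,0],[.146,.633,.227]]),proj("scene",[[0,0,0],[.146,.633,.227]]))
crop("top",110,130,150,120,5,"tc"); crop("scene",310,190,160,120,5,"sc")
E
```

```text
[[261.66105967 372.20562658]
 [ 43.08304802 354.33044632]] [[312.53549295  97.89353893]
 [521.29806654  94.34700511]]
```

View pics/tc.png

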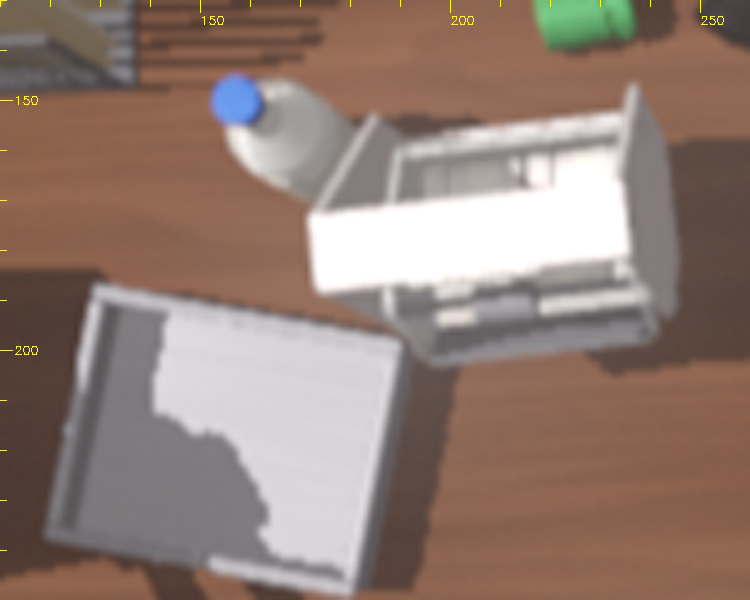

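View pics/sc.png

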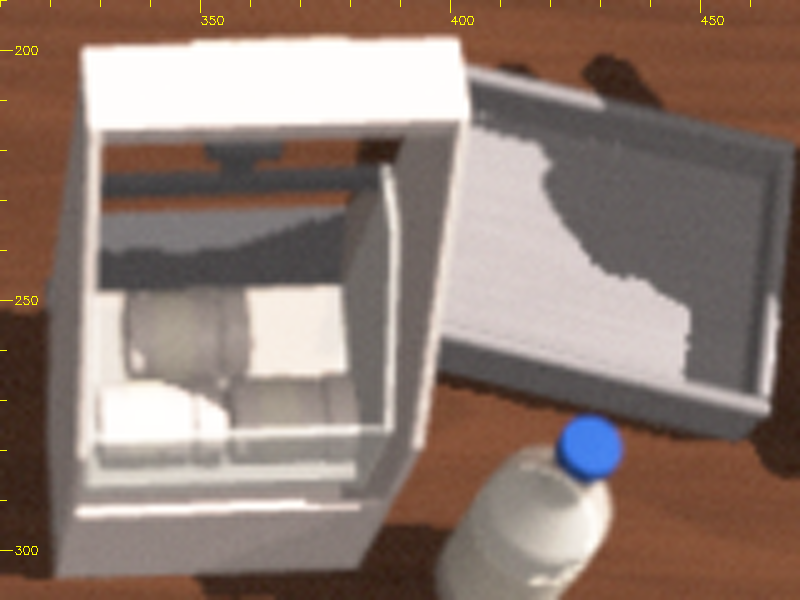

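The crops show:
- **Top:** header front-edge corners at (174,188.5) and (235.5,182). The grey barrel spans u 205–216.5 at v≈191. The tray rim's outer corners are near (128.5,187), (190.5,198.5), (181,249) and (119.5,238).
- **Scene:** header front edge from (326.5,200) to (402,198). The grip is at (358,220) and the tray corners are at (468.5,219) and (464,272.5).

```bash
python3 - <<'E'
from h import *
np.set_printoptions(precision=4,suppress=True)
# left-near, right-near header corners ; left/right grip ends ; tray: left-near, left-far ; barrel centre
print("tri",tri([(174,188.5),(235.5,182),(210.8,191),(119.5,238),(128.5,187)],[(402,198),(326.5,200),(358,220),(468.5,219),(464,272.5)]))
h=onz("top",[(174,188.5),(235.5,182)],.362); hs=onz("scene",[(402,198),(326.5,200)],.362)
print("head",h,hs)
for q in (h,hs):
    d=q[0]-q[1]; L=np.linalg.norm(d); yaw=np.arctan2(-d[0],d[1]); c=q.mean(0)
    ax=np.array([np.cos(yaw),np.sin(yaw)]); piv=c[:2]+.004*ax
    print("L",L,"yaw",yaw,"pivot",piv,"grip exp",piv-.010*ax)
g=onz("top",[(204.8,191.6),(216.5,190.4)],.263); print("grip z.263",g,g.mean(0))
t=onz("top",[(128.5,187),(190.5,198.5),(181,249),(119.5,238)],.05); print("tray",t,t.mean(0),np.linalg.norm(np.diff(t,axis=0),axis=1))
ts=onz("scene",[(464,272.5),(468.5,219)],.05); print("tray sc",ts)
E
```

```text
tri [[0.6121 0.2049 0.3559 0.0043]
 [0.6248 0.0373 0.3534 0.0009]
 [0.6139 0.122  0.2455 0.0009]
 [0.482  0.4806 0.0366 0.0023]
 [0.658  0.4438 0.0455 0.0014]]
head [[0.6114 0.2011 0.362 ]
 [0.6237 0.0359 0.362 ]] [[0.6153 0.2057 0.362 ]
 [0.6297 0.0373 0.362 ]]
L 0.16568097852795977 yaw 0.07452526731426704 pivot [0.6215 0.1188] grip exp [0.6115 0.118 ]
L 0.16903481182929594 yaw 0.08537279810067863 pivot [0.6265 0.1218] grip exp [0.6165 0.1209]
grip z.263 [[0.6109 0.1371 0.263 ]
 [0.6133 0.1027 0.263 ]] [0.6121 0.1199 0.263 ]
tray [[0.6575 0.4413 0.05  ]
 [0.6108 0.2266 0.05  ]
 [0.4381 0.2623 0.05  ]
 [0.482  0.474  0.05  ]] [0.5471 0.3511 0.05  ] [0.2197 0.1764 0.2161]
tray sc [[0.6598 0.4428 0.05  ]
 [0.4891 0.4764 0.05  ]]
```

```bash
cat >> h.py <<'E'
PIV=np.array([.6240,.1203]); YAW=.080
def down(yaw): # closing axis along tray/dispenser x, pointing down
    c,s=np.cos(yaw),np.sin(yaw); y=np.array([c,s,0]); z=np.array([0,0,-1.]); return R.from_matrix(np.c_[np.cross(y,z),y,z])
def slant(a,yaw=YAW,sg=1): # pointing down and away, closing along pivot
    ax=np.array([np.cos(yaw),np.sin(yaw),0]); z=np.sin(a)*ax-np.cos(a)*np.array([0,0,1]); y=sg*np.array([-np.sin(yaw),np.cos(yaw),0])
    return R.from_matrix(np.c_[np.cross(y,z),y,z])
def griptcp(th,a,yaw=YAW,off=np.zeros(3),sg=1): # TCP pose with grip at bin tilt th
    r=R.from_euler('y',-th).apply([-.010,0,.158]); w=R.from_euler('z',yaw).apply(r)+[*PIV,.105]+off
    o=slant(a,yaw,sg); return w+manip.grip_depth*o.as_matrix()[:,2],o.as_quat()
E
python3 - <<'E'
from h import *
np.set_printoptions(precision=3,suppress=True)
print(R.from_quat(manip.current_tcp_rot()).as_matrix())
for sg in (0,np.pi):
    for p,y in (((.465,.368),-.205),((.43,.34),.08),((.435,.108),.08),((.453,.106),.08)):
        for z in (.12,.026): print(sg>0,p,manip.solve_ik([*p,z],(down(y+sg)).as_quat()))
for sg in (1,-1):
    for th,a in ((0,45),(0,40),(.8,45),(1.6,45),(1.6,35),(1.6,30)):
        p,q=griptcp(th,np.radians(a),sg=sg); print(sg,th,a,p,manip.solve_ik(p,q))
E
```

```text
[[-0.974  0.225 -0.   ]
 [ 0.225  0.974 -0.001]
 [ 0.    -0.001 -1.   ]]
False (0.465, 0.368) [-0.683  0.49  -0.041  1.797  0.026  0.855 -0.941]
False (0.465, 0.368) [-0.688  0.627 -0.035  1.834  0.033  0.68  -0.947]
False (0.43, 0.34) [-0.634  0.423 -0.104  1.908  0.059  0.814 -0.689]
False (0.43, 0.34) [-0.642  0.573 -0.095  1.946  0.088  0.627 -0.713]
False (0.435, 0.108) [-0.347  0.266  0.049  2.146 -0.019  0.73  -0.205]
False (0.435, 0.108) [-0.313  0.45   0.012  2.188 -0.01   0.504 -0.214]
False (0.453, 0.106) [-0.335  0.293  0.054  2.107 -0.023  0.742 -0.186]
False (0.453, 0.106) [-0.302  0.47   0.017  2.148 -0.016  0.523 -0.193]
True (0.465, 0.368) [-0.24   0.572 -0.631  1.782  0.412  0.923  1.888]
True (0.465, 0.368) [-0.274  0.712 -0.588  1.819  0.543  0.777  1.788]
True (0.43, 0.34) [-0.172  0.516 -0.693  1.892  0.42   0.883  2.148]
True (0.43, 0.34) [-0.217  0.669 -0.642  1.931  0.587  0.735  2.016]
True (0.435, 0.108) [-1.331  0.707  1.362  2.171 -0.857  0.999 -2.537]
True (0.435, 0.108) [ 0.146  0.508 -0.528  2.173  0.47   0.572  2.493]
True (0.453, 0.106) [-1.293  0.75   1.36   2.133 -0.888  1.035 -2.508]
True (0.453, 0.106) [ 0.158  0.529 -0.529  2.133  0.473  0.593  2.511]
1 0 45 [0.627 0.121 0.25 ] [ 0.071  0.138 -0.427  2.254  1.627  0.233 -0.212]
1 0 40 [0.626 0.12  0.249] [-0.342  0.121  0.024  2.202  0.842  0.201  0.553]
1 0.8 45 [0.517 0.112 0.195] None
1 1.6 45 [0.48  0.109 0.077] None
1 1.6 35 [0.478 0.109 0.075] None
1 1.6 30 [0.476 0.108 0.074] None
-1 0 45 [0.627 0.121 0.25 ] None
-1 0 40 [0.626 0.12  0.249] [-1.487  0.385  1.387  2.228 -1.183  0.287 -0.678]
-1 0.8 45 [0.517 0.112 0.195] None
-1 1.6 45 [0.48  0.109 0.077] None
-1 1.6 35 [0.478 0.109 0.075] None
-1 1.6 30 [0.476 0.108 0.074] None
```

```bash
python3 - <<'E'
from h import *
np.set_printoptions(precision=3,suppress=True)
for th in np.arange(0,1.61,.2):
    for sg in (1,-1):
        ok=[a for a in range(-50,55,5) if manip.solve_ik(*griptcp(th,np.radians(a),sg=sg)) is not None]
        print(round(th,1),sg,ok)
# drag tray
p0=np.array([.548,.351])-.085*np.array([np.cos(.205),-np.sin(.205)])
q0=down(-.205).as_quat(); manip.move_pose([*p0,.12],q0); print(manip.current_clock(),p0)
crop("top",100,140,140,110,5,"over")
E
```

```text
0.0 1 [-40, -35, -30, -25, -20, -15, -10, -5, 0, 5, 10, 15, 20, 25, 30, 35, 40, 45, 50]
0.0 -1 [-40, -35, -30, -25, -20, -15, -10, -5, 0, 5, 10, 15, 20, 25, 30, 35, 40, 50]
0.2 1 [-45, -40, -35, -30, -25, -20, -15, -10, -5, 0, 5, 10, 15, 20, 25, 30, 35, 40, 45, 50]
0.2 -1 [-45, -40, -35, -30, -25, -20, -15, -10, -5, 0, 5, 10, 15, 20, 25, 30, 35, 40, 45, 50]
0.4 1 [-45, -40, -35, -30, -25, -20, -15, -10, -5, 0, 5, 10, 15, 20, 25, 30, 35, 40, 45]
0.4 -1 [-45, -40, -35, -30, -25, -20, -15, -10, -5, 0, 5, 10, 15, 20, 25, 30, 35]
0.6 1 [-50, -45, -40, -35, -30, -25, -20, -15, -10, -5, 0, 5, 10, 15, 20, 25, 30, 35, 40]
0.6 -1 [-50, -45, -40, -35, -30, -25, -20, -15, -10, -5, 0, 5, 10, 15, 20, 25, 30, 35]
0.8 1 [-50, -45, -40, -35, -30, -25, -20, -15, -10, -5, 0, 5, 10, 15, 20, 25, 30, 35]
0.8 -1 [-50, -45, -40, -35, -30, -25, -20, -15, -10, -5, 0, 5, 10, 15, 20, 25, 30]
1.0 1 [-50, -45, -40, -35, -30, -25, -20, -15, -10, -5, 0, 5, 10, 15, 20, 25, 30]
1.0 -1 [-50, -45, -40, -35, -30, -25, -20, -15, -10, -5, 0, 5, 10, 15, 20, 25, 30]
1.2 1 [-50, -45, -40, -35, -30, -25, -20, -15, -10, -5, 0, 5, 10, 15, 20, 25]
1.2 -1 [-50, -45, -40, -35, -30, -25, -20, -15, -10, -5, 0, 5, 10, 15, 20, 25]
1.4 1 [-50, -45, -40, -35, -30, -25, -20, -15, -10, -5, 0, 5, 10, 15, 20, 25]
1.4 -1 [-50, -45, -40, -35, -30, -25, -20, -15, -10, -5, 0, 5, 10, 15, 20]
1.6 1 [-50, -45, -40, -35, -30, -25, -20, -15, -10, -5, 0, 5, 10, 15, 20]
1.6 -1 [-50, -45, -40, -35, -30, -25, -20, -15, -10, -5, 0, 5, 10, 15, 20]
1.775 [0.465 0.368]
```

View pics/over.png

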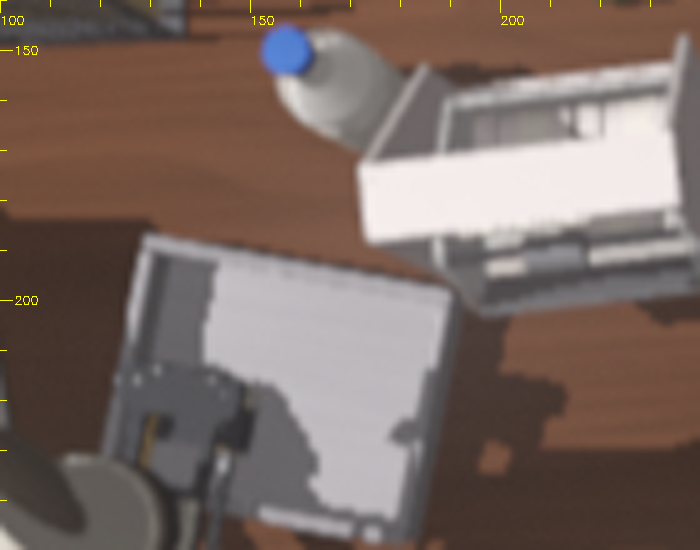

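The gripper is over the middle of the tray's near rim, about (147,243) at rim level, and is aligned with it. Next is pinch and drag.

```bash
python3 - <<'E'
from h import *
np.set_printoptions(precision=3,suppress=True)
p0=np.array([.465,.368]); z=.027
manip.servo_line([*p0,z],vel=.12); print("F",manip.current_force())
effector.close(45); print("gap",manip.current_finger_gap(),manip.current_force())
ax=np.array([np.cos(YAW),np.sin(YAW)]); T=PIV-.086*ax; rim=T-.085*ax
q=down(YAW).as_quat(); B=rim-.018*ax; ly=np.array([-ax[1],ax[0]])
for p in (B+.225*ly,B,rim):
    manip.servo_line([*p,z],q,vel=.1); print(p,manip.current_force(),manip.current_finger_gap())
effector.open_jaws(); manip.servo_line([*rim,.13],vel=.15)
# move clear & look
manip.move_pose([.42,.28,.25],q); print(manip.current_clock())
crop("top",160,130,120,115,5,"pl")
E
```

```text
F [-0.749  0.097 -0.123]
gap 0.00938531013947581 [ 0.387 -0.085 -0.638]
[0.418 0.329] [-4.493 -5.371  7.189] 0.009527988087072703
[0.436 0.105] [-0.406  0.919 -2.806] 0.009304589520846843
[0.454 0.107] [ 0.579 -0.472 -4.776] 0.009185978962636223
10.525
```

View pics/pl.png

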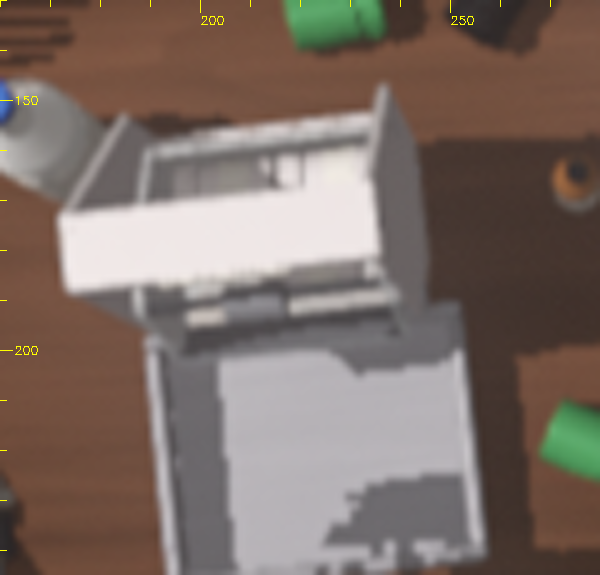

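The tray now sits square in front of the dispenser, with its far corners near (189,197.5) and (251.5,191.5) and a near-right corner at (257,240.5). The barrel spans u 204.5–217 at v≈191. I'll check these against the model.

```bash
python3 - <<'E'
from h import *
np.set_printoptions(precision=4,suppress=True)
t=onz("top",[(189,197.5),(251.5,191.5),(257,240.5)],.05)[:,:2]; print(t)
ax=np.array([np.cos(YAW),np.sin(YAW)]); ly=np.array([-ax[1],ax[0]])
for p in t: print("local",(p-PIV)@ax,(p-PIV)@ly)
def W(l): return R.from_euler('z',YAW).apply(np.array(l,float))+[*PIV,.105]
g=[[-.01,.018,.158],[-.01,-.018,.158],[-.01,0,.170],[-.01,0,.146],[-.022,0,.158],[.002,0,.158]]
hd=[[-.004,.084,.257],[-.004,-.084,.257],[.036,0,.242]]
for n in("top","scene"): print(n,"grip",proj(n,W(g)).round(1).tolist(),"head",proj(n,W(hd)).round(1).tolist())
crop("scene",310,185,120,110,5,"s2")
E
```

```text
[[0.6145 0.2317]
 [0.6286 0.0152]
 [0.4594 0.0008]]
local -0.0006096096085171698 0.11185629101715998
local -0.0038542959454724375 -0.10511172890698744
local -0.1736138914060215 -0.10594587941161628
top grip [[204.7, 191.0], [216.9, 189.7], [210.1, 189.9], [211.5, 190.7], [211.2, 194.4], [210.4, 186.3]] head [[173.0, 187.8], [235.3, 180.9], [203.7, 170.5]]
scene grip [[365.5, 216.4], [350.6, 216.8], [358.7, 214.2], [357.4, 218.9], [357.6, 212.2], [358.5, 221.0]] head [[401.1, 197.2], [326.1, 198.8], [364.7, 217.0]]
```

View pics/s2.png

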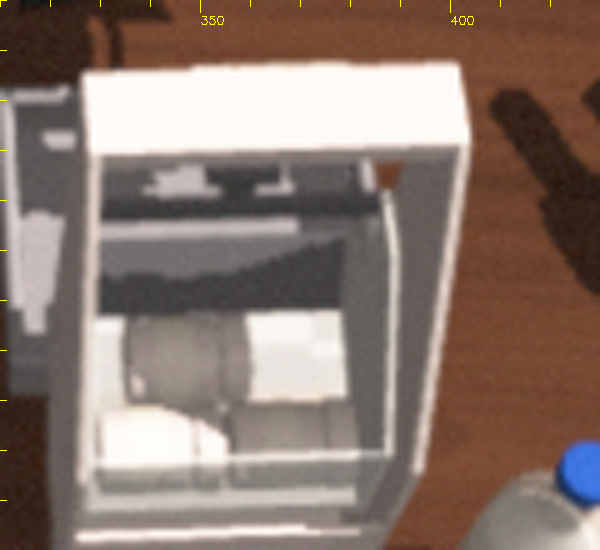

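The model agrees with both views to about 1 px, so the grip height (≈0.263) is confirmed. The tray is centred about 87 mm in front of the pivot. Next I'll grasp the grip with a slanted approach.

```bash
python3 - <<'E'
from h import *
np.set_printoptions(precision=4,suppress=True)
p,q=griptcp(0,np.radians(42)); tz=R.from_quat(q).as_matrix()[:,2]
manip.move_pose(p-.12*tz,q); print(manip.current_q(),manip.current_clock())
manip.servo_line(p,vel=.1); print("F",manip.current_force(),manip.current_tool_pos()-p)
effector.close(20); print(manip.current_finger_gap(),manip.current_force(),manip.current_gripper_force(),manip.current_clock())
E
```

```text
[-0.4148 -0.1802  0.0257  2.2753  0.5697  0.395   0.8048] 11.9
F [-0.5299  0.4965 -0.0801] [ 0.     -0.0003 -0.0003]
0.03588586774937527 [0.8916 1.3496 0.1731] 19.99990850687027 14.35
```

```bash
python3 - <<'E'
from h import *
np.set_printoptions(precision=2,suppress=True)
for th in np.linspace(.1,1.6,16):
    p,q=griptcp(th,np.radians(42-30*th/1.6)); manip.servo_line(p,q,vel=.07)
    print(round(th,2),manip.current_force(),round(manip.current_finger_gap(),4),round(manip.current_clock(),2))
    if np.linalg.norm(manip.current_force())>25: break
manip.sleep(.8); print(manip.current_force(),manip.current_clock())
crop("top",160,130,120,115,5,"st")
E
```

```text
0.1 [-0.01  3.08 -0.64] 0.0358 14.73
0.2 [ 0.02  3.85 -0.44] 0.0361 15.12
0.3 [-0.13  2.7  -1.2 ] 0.0358 15.5
0.4 [-0.29  3.31 -0.17] 0.0356 15.88
0.5 [-1.46  3.77  2.7 ] 0.0357 16.27
0.6 [-4.18  3.36  4.55] 0.0362 16.65
0.7 [-3.69  3.81  3.25] 0.036 17.03
0.8 [-2.57  3.88  2.39] 0.0359 17.42
0.9 [-1.08  5.26  1.66] 0.0357 17.8
1.0 [-2.64  4.68  0.31] 0.0359 18.18
1.1 [-1.52  4.46  0.28] 0.0357 18.57
1.2 [-2.81  4.99  0.7 ] 0.0361 18.95
1.3 [-1.94  5.05  0.51] 0.0361 19.33
1.4 [-3.3   4.18 -0.08] 0.0361 19.72
1.5 [-4.25  4.92 -0.73] 0.0358 20.09
1.6 [-4.15  5.62 -1.15] 0.0361 20.47
[-3.27  6.05 -1.41] 21.2667
```

View pics/st.png

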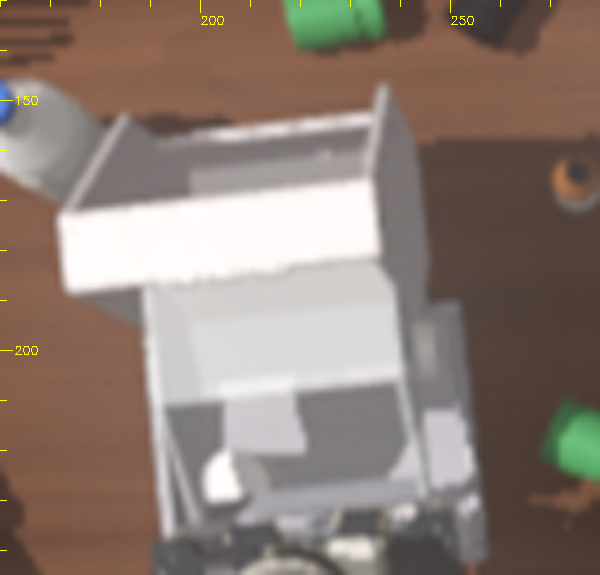

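The bin is tipped forward and at least one pot is visible in the tray, near (205,225). I'll press gently to confirm the stop and check the scene view.

```bash
python3 - <<'E'
from h import *
np.set_printoptions(precision=2,suppress=True)
for th in (1.615,1.63,1.645):
    p,q=griptcp(th,np.radians(12)); manip.servo_line(p,q,vel=.03); f=manip.current_force(); print(th,f)
    if f[2]>6: break
manip.sleep(.3); print(manip.current_force(),manip.current_clock())
crop("scene",300,150,120,110,5,"s3")
E
```

```text
1.615 [-4.93  5.23 -0.67]
1.63 [-4.63  4.74  0.36]
1.645 [-7.42  3.68  8.96]
[-9.16  3.34  9.43] 22.3667
```

View pics/s3.png

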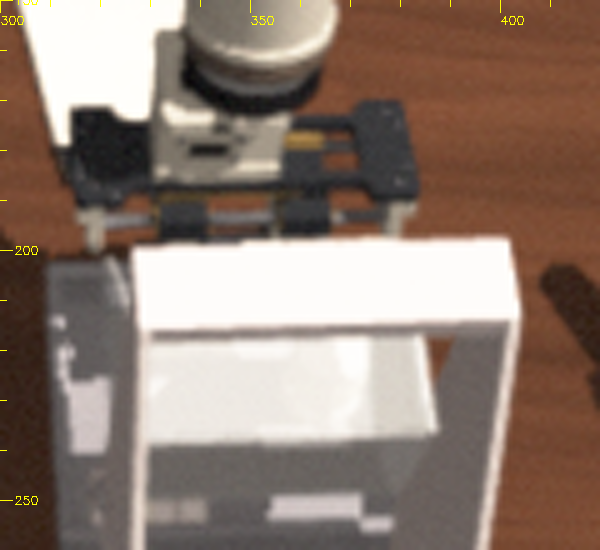

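The stop was reached, with reaction force appearing at about 1.64. No pots are visible in the back of the bin. I'll ease it back part-way and look into the tray.

```bash
python3 - <<'E'
from h import *
np.set_printoptions(precision=2,suppress=True)
for th in np.linspace(1.6,.7,10):
    p,q=griptcp(th,np.radians(42-30*th/1.6)); manip.servo_line(p,q,vel=.07)
    print(round(th,2),manip.current_force(),round(manip.current_finger_gap(),4))
    if np.linalg.norm(manip.current_force())>25: break
print(manip.current_clock())
crop("top",160,130,120,115,5,"mid")
E
```

```text
1.6 [-2.45  3.61 -1.43] 0.036
1.5 [-1.89  4.08  0.3 ] 0.0358
1.4 [0.44 3.07 0.25] 0.0358
1.3 [ 4.04  2.4  -0.43] 0.0359
1.2 [ 5.14  2.01 -2.51] 0.0361
1.1 [ 5.47  2.33 -2.57] 0.0359
1.0 [ 6.29  2.64 -3.29] 0.0358
0.9 [ 4.91  3.47 -3.19] 0.0356
0.8 [ 3.79  3.01 -3.23] 0.0354
0.7 [ 3.31  3.92 -2.92] 0.0363
26.1
```

View pics/mid.png

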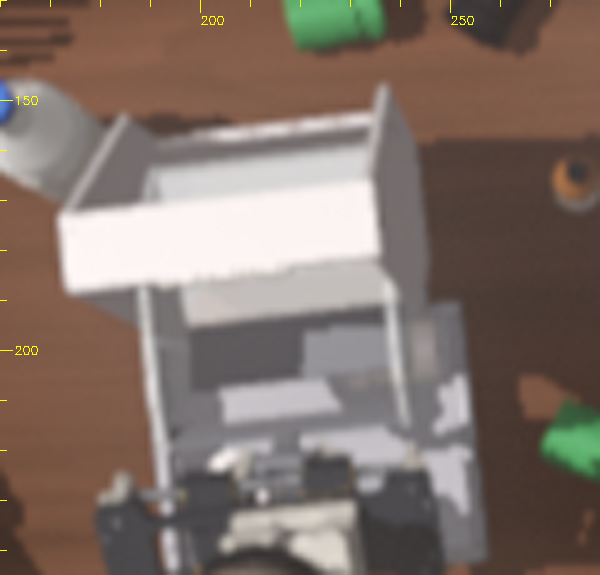

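The bin is half-way back with nothing visible in its floor area. The gripper and the clear bin hide most of the tray. That used my last picture view, so from here I'll check by masks and numbers. I'll take the bin home and let go.

```bash
python3 - <<'E'
from h import *
np.set_printoptions(precision=2,suppress=True)
for th in (.6,.5,.4,.3,.2,.1,.04,0,-.01):
    p,q=griptcp(th,np.radians(42-30*th/1.6)); manip.servo_line(p,q,vel=.07 if th>.05 else .03)
    print(th,manip.current_force(),round(manip.current_finger_gap(),4))
    if np.linalg.norm(manip.current_force())>25: break
manip.sleep(.3); print(manip.current_force())
effector.open_jaws(); manip.sleep(.2)
tz=R.from_quat(q).as_matrix()[:,2]; manip.servo_line(p-.12*tz,vel=.15)
manip.move_pose([.30,.45,.35],down(YAW).as_quat()); print(manip.current_clock())
a=viewer.get_image("top"); b=viewer.get_image("scene"); np.savez("end.npz",top=a,scene=b)
t0=cv2.imread("pics/top0.png")[:,:,::-1]; s0=cv2.imread("pics/scene0.png")[:,:,::-1]
def blobs(m,mn):
    n,_,s,c=cv2.connectedComponentsWithStats(m.astype(np.uint8)); return [(s[i].tolist(),c[i].round(1).tolist()) for i in range(1,n) if s[i][4]>=mn]
d=np.abs(a.astype(int)-t0).max(2)>45; d[300:]=0; print("top diff",blobs(d,6))
d=np.abs(b.astype(int)-s0).max(2)>45; d[:130]=0; print("scene diff",blobs(d,6))
# coarse gray and warmth maps of tray (bin shut): rows 194..246, cols 188..258
g=a.astype(int); print("gray/10"); 
for v in range(186,248,2): print(v,' '.join(f"{x//10:2d}" for x in g[v,186:260:2].mean(1).astype(int)))
E
```

```text
0.6 [ 4.68  4.23 -3.8 ] 0.0355
0.5 [ 3.56  4.9  -5.08] 0.0358
0.4 [ 2.52  5.52 -4.73] 0.0359
0.3 [ 2.64  4.44 -3.22] 0.0356
0.2 [ 1.79  5.33 -2.51] 0.0357
0.1 [ 1.06  5.24 -1.12] 0.0359
0.04 [0.39 4.92 0.17] 0.036
0 [-4.58  4.4   2.8 ] 0.0358
-0.01 [-13.85   3.35   8.76] 0.0358
[-14.56   3.52   7.97]
33.9083
top diff [([215, 159, 19, 8, 98], [224.9, 162.0]), ([198, 165, 3, 4, 7], [198.9, 166.4]), ([119, 186, 148, 64, 6089], [187.9, 219.5]), ([187, 190, 3, 4, 8], [187.8, 191.8]), ([197, 258, 139, 42, 3441], [264.3, 284.2]), ([46, 275, 41, 25, 714], [65.5, 286.8]), ([349, 285, 89, 15, 855], [386.9, 294.2])]
scene diff [([127, 130, 96, 32, 1944], [173.0, 143.6]), ([194, 130, 272, 22, 2927], [347.9, 136.0]), ([228, 145, 151, 51, 3515], [306.3, 166.1]), ([298, 202, 28, 51, 917], [309.8, 227.9]), ([398, 203, 71, 74, 3473], [433.2, 239.6]), ([361, 217, 19, 7, 91], [370.2, 220.3]), ([381, 217, 9, 7, 44], [384.5, 219.7]), ([330, 218, 22, 7, 120], [339.9, 220.6]), ([330, 229, 14, 4, 52], [336.0, 230.5]), ([357, 228, 16, 4, 40], [365.4, 229.6]), ([334, 247, 46, 29, 766], [353.9, 261.5]), ([312,
[... 2992 characters left out ...]
3 18 12  5
236  7  7  7 13 16  8 10 10 10 10 13 18 18 18 18 18 18 18 18 19 23 21 22 23 23 23 22 22 21 11 10 10 10 13 18 14  5
238  7  7  7 13 16  8 10 10 10 10 13 18 18 18 18 18 18 18 18 19 22 21 21 21 22 22 22 21 21 13 10 10 10 13 17 13  5
240  8  8  8 11 16  8 10 10 10 10 13 18 18 18 18 18 18 18 18 18 21 19 18 19 20 20 19 18 17 14 14 14 15 16 16 14  5
242  8  8  8 10 18  9 10 10 10 10 12 17 18 17 18 18 17 16 16 16 18 17 14 16 16 16 16 16 16 16 15 14 13 13 13 10  7
244  8  8  8  9 18  9 10 11 11 11 12 16 17 15 16 16 16 16 16 16 16 15 14 13 13 12 11  9  9  9  9  8  8  8  8  8  8
246  8  8  8  8 16 14 15 16 16 15 15 16 15 14 13 13 12 11  9  9 10  9  8  8  8  8  8  8  8  8  8  8  8  8  8  8  8
```

The masks show three pots in the tray: one standing at (206,226) and two lying, near (235,236) and (238,202). The bin is empty and its grip is back in its original place. Apart from arm shadows, the difference images show no change at the bottles, decoys, other bin or desk items.

```bash
python3 -c "
from h import *
print(manip.hand_in(),manip.current_clock())"
```

```text
the job is handed in; nothing more can be done
the job is handed in; nothing more can be done
```

The job is handed in: the tray is square under the mouth, all three pots tipped into it, the bin was eased back home, and I saw nothing else on the desk disturbed; the last motion ended at 33.9 s. The final state was checked by pixel masks, as my picture views were used up.

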